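Clear the pile on the workshop bench into the holders

TASK

Somebody has piled four things on top of one another on the bench: a socket, a pocket tape measure, a wax tin and a cork sanding block. Take the pile apart and put each thing away in the plywood holder whose recess was cut for it, sitting upright and flat on the floor of the recess. Leave the jar where it stands.

Things in the scene. Friction and masses are not known exactly. Their poses are not given: they have to be found in the camera images.
- socket: Spanner socket, top of the pile: plain steel upright cylinder, 30 mm diameter, 38 mm high, about 0.13 kg, with a black hexagon on its upper end (a picture only, the end is flat and closed). Loose; origin at the centre of its underside, z up.
- tape: Pocket tape measure lying on its side, under the socket: rounded black plastic case 50 mm (x) by 42 mm (y), 26 mm high, about 0.15 kg, a grey disc on its upper face and a small steel tab (seen only) at its +x end. Loose; origin at the centre of its underside, z up.
- tin: Flat round wax tin, under the tape measure: bare metal disc, 68 mm diameter, 28 mm high, about 0.16 kg, closed. Loose; origin at the centre of its underside, z up.
- block: Cork sanding block at the bottom of the pile: 130 mm (x) by 64 mm (y), 34 mm high, about 0.09 kg, rigid. The foot of the pile stands on the bench top. At the start the whole pile is 126 mm high; each thing rests flat on the one below, roughly centred, at its own yaw. Loose; origin at the centre of its underside, z up.
- socket_holder: Holder for the socket: 66 mm square plywood plate with a small round recess of 46 mm diameter. Fixed to the bench. Origin at the centre of its underside, on the bench top; x and y along its sides, z up. Recess floor 4 mm and rim top 9 mm above the origin (recess 5 mm deep, vertical walls, centred); floor lined in dark rubber.
- tape_holder: Holder for the tape measure: plywood plate 86 mm (x) by 78 mm (y) with a rectangular recess 66 mm (x) by 58 mm (y). Fixed to the bench. Origin at the centre of its underside, on the bench top; x and y along its sides, z up. Recess floor 4 mm and rim top 9 mm above the origin (recess 5 mm deep, vertical walls, centred); floor lined in dark rubber.
- tin_holder: Holder for the wax tin: 104 mm square plywood plate with a large round recess of 84 mm diameter. Fixed to the bench. Origin at the centre of its underside, on the bench top; x and y along its sides, z up. Recess floor 4 mm and rim top 9 mm above the origin (recess 5 mm deep, vertical walls, centred); floor lined in dark rubber.
- block_holder: Holder for the sanding block: plywood plate 166 mm (x) by 100 mm (y) with an oblong recess 146 mm (x) by 80 mm (y). Fixed to the bench. Origin at the centre of its underside, on the bench top; x and y along its sides, z up. Recess floor 4 mm and rim top 9 mm above the origin (recess 5 mm deep, vertical walls, centred); floor lined in dark rubber.
- jar: Amber glass jar with a steel cap, a bystander: 66 mm diameter, 85 mm high, 0.4 kg, loose, upright; it stands among the holders. Origin at the centre of its underside, z up.
Not all that is in view belongs to the job. Leave any green or turquoise look-alike of the tape_holder alone.

How it is judged (in metres and radians):
At the end, for the whole second after the job is handed in: Each of the four things is in its own holder, either way round: centre within 13 mm of the holder's centre, underside on the recess floor (1 to 6.5 mm above the holder's underside), tilt under 0.06 rad and at rest (under 0.02 m/s and 0.2 rad/s) (horizontal distance between socket and socket_holder below 0.013 m and z of socket in the frame of socket_holder between 0.001 and 0.0065 m and angle between each of socket, tape, tin, block's own z axis and vertical below 0.06 rad and linear speed of each of socket, tape, tin, block below 0.02 m/s and angular speed of each of socket, tape, tin, block below 0.2 rad/s and horizontal distance between tape and tape_holder below 0.013 m and z of tape in the frame of tape_holder between 0.001 and 0.0065 m and horizontal distance between tin and tin_holder below 0.013 m and z of tin in the frame of tin_holder between 0.001 and 0.0065 m and horizontal distance between block and block_holder below 0.013 m and z of block in the frame of block_holder between 0.001 and 0.0065 m); the robot touches nothing.
It fails at once if the jar is shifted more than 20 mm or tipped over (distance of jar from where it was at the start of the episode above 0.02 m or angle between jar's own z axis and vertical above 0.35 rad).
It also fails if it takes over 112 s, if anything falls off the work surface, if the arm or the gripper's body presses on something with over 40 N, if the wrist force passes 120 N, or if a joint passes its speed limit or range.

ROBOT

A 6-joint arm with a two-finger parallel gripper is mounted at the origin on the work surface. World frame = base frame: x ahead of the robot, y to its left, z up, the work surface at z = 0. Lengths are in mm, angles in rad, forces in N, time in s.
With the tool pointing down it reaches from about 425 to 925 mm from the base axis. Payload 12.5 kg.
Tool frame: the origin (TCP) lies between the finger pads; the fingertips stand 19 mm ahead of it and the grasp point (between the pads) is the TCP; z points along the fingers, y is the line along which they close (so a half turn about z gives the same grasp; the last joint's range is limited). The gripper opens to 85 mm and grips with 20 to 120 N. Pads are 22 mm wide; open, the fingers measure 114 mm over their backs; the gripper's body (76 mm by 85 mm) begins 54 mm behind the grasp point. The pads swing forward as they close: fully open they stand 13 mm farther back than shut.
Start: joints at [-1.357, 0.491, 1.559, -0, 1.092, -0.106], TCP at [196.508, -593.319, 250.327] pointing down, gripper open.
Joint ranges: [-3.1, 3.1], [-0.84, 2.19], [0.05, 2.79], [-1.13, 4.28], [0.06, 2.93], [-2.69, 2.69]. Speed limits (rad/s): [2.22, 2.22, 2.79, 3.14, 3.14, 3.14].

INTERFACE

Orientations are given as [roll, pitch, yaw] about the fixed x, y, z axes, in that order (R = Rz(yaw) Ry(pitch) Rx(roll)).
In Python, from workcell import arm gives the robot as it stands.
- The arm moves only by the tool apply_moves, never from a script. Its arguments are lists of equal length, an entry for each row: "jaw": the finger opening in mm, from 0 to 85.4; "delta_pos": the shift along the tool's x, y, z in mm, a list of three; "twist": the turn about the tool's z in degrees. In form: {"jaw": [jaw, ...], "delta_pos": [[dx, dy, dz], ...], "twist": [twist, ...]}. A call has 1 to 5 rows; each row shifts and turns the commanded pose from where the row before left it, along the tool's axes as they then stand; what a row does not reach is not made up. A row lasts 1/12 s, in which the tool goes at most 41.7 mm and 7.16 degrees, less where a joint would pass 70% of its speed; a pose out of reach is approached as far as the arm can. A call is refused whole if a number of a shift passes 41.7 or a number of a turn 7.16, either way. A call with a gripper value outside its range is refused whole. The fingers move at their own pace and stop on an object; "grip_force" is the grip in N (left out, the last holds). Time passes only in rows, so rows that do not move let the fingers close. It gives the time, the measured TCP pose, the force, the opening and the grip force at its end, in the units of the state.
- arm.get_obs(): the state, without advancing time (a new reading comes with each control period).
- arm.grab_frame(name): name is "scene" or "top" or "wrist"; returns the picture (400x640x3 uint8, red, green, blue); there is no depth.
- arm.camera_params(name): a dict with "fx", "fy", "cx", "cy" (pixels), "position" and "rotation" of the camera in the world. Camera axes: x right, y down, z forward; pixel columns grow to the right and rows downward; lengths in mm; the calibration is good to about 2 mm. The wrist camera is an equidistant fisheye: a pixel r from the principal point sees the ray r / f radians off the axis. A picture is of the moment at which its call begins: read the wrist's pose just before it. camera_params takes no time and is no camera call; for the wrist camera it gives the pose at the moment of the call.
- arm.close_job(): hands the job in; it is judged then, once.
Trained networks look in the newest picture that a camera, given by its name, has taken for a name from the list of things; names that differ only in an ending like _2 or _b are one class to them, and where a whole thing is asked for, a point or a joint stands for the part that bears it (a point fixed in the world has none). Each returns a list of dicts, best first, with "p" (0 to 1); they miss things now and then, are a little off and sometimes report something else, mostly with a low value. They report only what shows in the picture. A call takes as long as a camera call. They do not tell look-alikes from the thing itself.
- arm.silhouettes(camera, thing): "region" (400x640 bool, what is visible of it) and "rect" ([left, top, right, bottom] in pixels, round what is visible of it).
- arm.place_of(camera, thing): "at" ([column, row] in pixels: a listed point, or the origin of a listed thing).
The state is a dict: "time": time; "qpos": joint angles; "qd": joint speeds; "tau": joint torques, N m; "tcp_pos": TCP position; "orientation": TCP orientation; "contact_force": force on the tool from outside, world axes, zero at the start; "torque": the same for the moment, N m; "width": finger opening in mm; "finger_force": force on a finger pad.
Only numpy, scipy, OpenCV 4.12 (cv2) and the standard library are available. Lean on these libraries where they do the work, as an engineer would, in place of code of your own. Each camera call takes 0.05 s, during which the arm holds its last target. There are 200 camera calls.

## Working session

There is one attempt and no reset: what is moved stays moved. The work goes in short steps, Python scripts to look and compute and a tool call to move; the robot and the scene stay as the last step left them, time stands still between calls to the robot, and variables do not carry over. Pictures are saved under pics/ and viewed, at most 14 in all, crops included, and the job is handed in when it is done.

Besides the shell and the picture viewer there is one more tool, called in YAML: its name, and indented under it one key for each argument. apply_moves: Moves the arm, as the interface text tells. Its arguments: {"type":"object","properties":{"jaw":{"type":"array","items":{"type":"number"}},"delta_pos":{"type":"array","items":{"type":"array","items":{"type":"number"}}},"twist":{"type":"array","items":{"type":"number"}},"grip_force":{"type":"number"}},"required":["jaw","delta_pos","twist"]}

```bash
mkdir -p pics; ls
cat > h.py <<'E'
import numpy as np, cv2
from workcell import arm
def save(cam,fn):
    im=arm.grab_frame(cam); cv2.imwrite('pics/'+fn,im[:,:,::-1]); return im
def ray(cam,uv,P=None):
    P=P or arm.camera_params(cam); R=np.array(P['rotation']); 
    a=(uv[0]-P['cx'])/P['fx']; b=(uv[1]-P['cy'])/P['fy']
    if cam=='wrist':
        r=np.hypot(a,b); s=np.sin(r)/r if r>1e-9 else 1; d=np.array([a*s,b*s,np.cos(r)])
    else: d=np.array([a,b,1.])
    return np.array(P['position']),R@d
def onz(cam,uv,z,P=None):
    o,d=ray(cam,uv,P); return (o+d*(z-o[2])/d[2])[:2]
E
python3 - <<'E'
from h import *
for c in ('scene','top','wrist'):
    save(c,c+'0.png'); P=arm.camera_params(c); print(c,{k:np.round(v,3).tolist() for k,v in P.items()})
print(arm.get_obs())
Z=dict(socket=88,tape=62,tin=34,block=0,socket_holder=0,tape_holder=0,tin_holder=0,block_holder=0,jar=0)
for n,z in Z.items():
    for d in arm.place_of('top',n)[:3]: print(n,round(d['p'],2),np.round(d['at']),np.round(onz('top',d['at'],z)))
E
```

```text
pics
scene {'fx': 430.6, 'fy': 430.6, 'cx': 318.199, 'cy': 200.092, 'position': [1224.437, 27.498, 1051.393], 'rotation': [-2.524, -0.013, 1.482]}
top {'fx': 414.497, 'fy': 414.497, 'cx': 319.071, 'cy': 199.854, 'position': [386.351, 77.239, 1005.267], 'rotation': [-2.948, -0.016, -1.555]}
wrist {'fx': 309.707, 'fy': 309.707, 'cx': 319.533, 'cy': 200.127, 'position': [274.057, -568.422, 374.259], 'rotation': [2.818, 0.001, -1.251]}
{'time': 0.15, 'qpos': array([-1.35661301e+00,  4.91409755e-01,  1.55928709e+00, -1.67973844e-05,
        1.09172311e+00, -1.05600259e-01]), 'qd': array([-0.00159231, -0.00303048, -0.0001496 ,  0.00196148, -0.0001619 ,
       -0.0016755 ]), 'tau': array([ 2.95070146e-03, -6.18708444e+01, -2.61692333e+01, -7.11719281e-05,
        3.19270272e-03,  1.66504122e-05]), 'tcp_pos': array([ 196.46314456, -593.16797324,  249.87673143]), 'orientation': array([-3.14076839e+00, -7.23843618e-05,  3.19791295e-01]), 'contact_force': array([0.03912787, 1.23002289, 1.23887239]), 'torque': array([ 0.01523003, -0.00143377, -0.00484221]), 'finger_force': 0.0, 'width': 85.55620771443195}Traceback (most recent call last):
  File "<stdin>", line 7, in <module>
  File "h.py", line 13, in onz
    o,d=ray(cam,uv,P); return (o+d*(z-o[2])/d[2])[:2]
                                            ~^^^
IndexError: invalid index to scalar variable.
```

```bash
sed -i "s/R=np.array(P\['rotation'\])/R=Rot.from_euler('xyz',P['rotation']).as_matrix()/; s/^from workcell/from scipy.spatial.transform import Rotation as Rot\nfrom workcell/" h.py
python3 - <<'E'
from h import *
Z=dict(socket=88,tape=62,tin=34,block=0,socket_holder=0,tape_holder=0,tin_holder=0,block_holder=0,jar=0)
for c in ('top','scene'):
  for n,z in Z.items():
    for d in arm.place_of(c,n)[:3]: print(c,n,round(d['p'],2),np.round(d['at']),np.round(onz(c,d['at'],z)))
E
```

```text
top socket 0.48 [352. 255.] [445. -10.]
top tape 0.49 [347. 254.] [449.  -1.]
top tin 0.56 [347. 255.] [447.  -2.]
top block 0.84 [342. 253.] [454.   7.]
top socket_holder 0.92 [226. 282.] [382. 283.]
top socket_holder 0.2 [349. 253.] [455.  -9.]
top tape_holder 0.9 [246. 184.] [621. 247.]
top tape_holder 0.71 [216. 131.] [759. 330.]
top tape_holder 0.61 [164. 172.] [646. 451.]
top tin_holder 0.67 [445. 190.] [ 616. -250.]
top block_holder 0.68 [448. 282.] [ 391. -248.]
top jar 0.64 [336. 166.] [673.  25.]
scene socket 0.57 [274. 174.] [444. -18.]
scene tape 0.72 [276. 183.] [457. -14.]
scene tin 0.54 [284. 186.] [448.   7.]
scene tin 0.22 [276. 171.] [389. -12.]
scene block 0.84 [284. 194.] [453.   6.]
scene block 0.62 [280. 185.] [416.  -4.]
scene socket_holder 0.66 [369. 171.] [383. 278.]
scene tape_holder 0.75 [446. 238.] [643. 455.]
scene tape_holder 0.63 [371. 235.] [615. 247.]
scene tape_holder 0.57 [407. 275.] [747. 321.]
scene tin_holder 0.67 [194. 251.] [ 626. -248.]
scene jar 0.79 [290. 259.] [672.  13.]
scene jar 0.58 [196. 247.] [ 615. -244.]
```

View pics/top0.png

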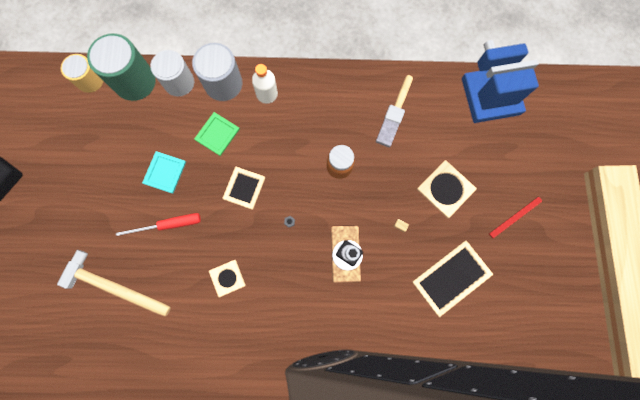

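View pics/scene0.png

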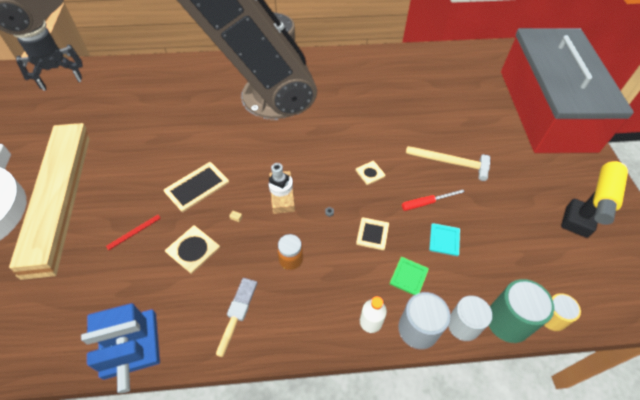

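```bash
cat >> h.py <<'E'
def wpoly(cam,mask,z,P=None):
    """largest contour of mask -> Nx2 world points on plane z"""
    c=max(cv2.findContours(mask.astype(np.uint8),cv2.RETR_EXTERNAL,cv2.CHAIN_APPROX_NONE)[0],key=cv2.contourArea)[:,0]
    return np.array([onz(cam,p,z,P) for p in c],np.float32)
def wrapa(a,m): return (a+m/2)%m-m/2
def plan(x,y,z,yaw,n=None,speed=38.):
    """rows (tool frame) from present pose to world target; yaw rad (half-turn equivalent), None=keep"""
    o=arm.get_obs(); p=o['tcp_pos']; y0=o['orientation'][2]
    dy=0 if yaw is None else wrapa(yaw-y0,np.pi)
    d=np.array([x,y,z])-p; n=n or max(int(np.ceil(np.linalg.norm(d)/speed)),int(np.ceil(abs(np.degrees(dy))/7)),1)
    print('from',np.round(p,1),round(y0,3),'to',np.round([x,y,z,y0+dy],3),'rows',n,'twist/row',round(-np.degrees(dy)/n,2))
    for i in range(n):
        a=y0+dy*i/n; s=d/n; c,q=np.cos(a),np.sin(a)
        print([round(float(v),1) for v in (c*s[0]+q*s[1],q*s[0]-c*s[1],-s[2])],end=' ')
    print()
E
python3 - <<'E'
from h import *
for c in ('top','scene'):
  im=arm.grab_frame(c); g=im.max(2); P=arm.camera_params(c)
  for n,at in (('socket_holder',(382,283)),('tape_holder',(620,247)),('tin_holder',(620,-250)),('block_holder',(391,-248))):
    o,_=ray(c,(0,0),P); R=Rot.from_euler('xyz',P['rotation']).as_matrix()
    v=R.T@(np.array([*at,4.])-o); u=(int(P['cx']+P['fx']*v[0]/v[2]),int(P['cy']+P['fy']*v[1]/v[2]))
    m=(g<60).astype(np.uint8); k,l,st,ce=cv2.connectedComponentsWithStats(m)
    q=l[u[1],u[0]]
    if q==0: print(c,n,'no',u,g[u[1],u[0]]); continue
    w=wpoly(c,l==q,5,P); r=cv2.minAreaRect(w); print(c,n,st[q],np.round(r[0],1),np.round(r[1],1),round(r[2],1))
  s=sorted(arm.silhouettes(c,'jar'),key=lambda d:-d['p'])[0]; print('jar',s['rect'])
E
```

```text
top socket_holder no (225, 281) 65
top tape_holder no (245, 183) 61
top tin_holder no (445, 187) 61
top block_holder no (449, 281) 62
jar [325.0, 148.5, 356.2, 177.9]
scene socket_holder no (370, 169) 71
scene tape_holder no (371, 235) 67
scene tin_holder no (193, 248) 69
scene block_holder no (199, 182) 67
jar [281.2, 232.6, 301.0, 270.3]
```

apply_moves:
  jaw: [85,85,85,85,85]
  delta_pos:
    - [35,-20,0]
    - [35,-20,0]
    - [35,-20,0]
    - [35,-20,0]
    - [35,-20,0]
  twist: [0,0,0,0,0]

```text
time: 1.72
tcp_pos: [332.1, -441.9, 250.4]
orientation: [3.141, -0.0, 0.319]
contact_force: [0.8, -1.1, -0.4]
width: 85.0
finger_force: 0.0
```

Run:
```python
from h import *
plan(400,-10,280,0)
```

```text
from [ 332.1 -441.9  250.4] 0.319 to [400. -10. 280.   0.] rows 12 twist/row 1.52
[16.7, -32.4, -2.5] [15.8, -32.8, -2.5] [14.9, -33.2, -2.5] [14.0, -33.6, -2.5] [13.1, -34.0, -2.5] [12.2, -34.3, -2.5] [11.3, -34.6, -2.5] [10.4, -34.9, -2.5] [9.5, -35.2, -2.5] [8.5, -35.4, -2.5] [7.6, -35.6, -2.5] [6.6, -35.8, -2.5]
```

apply_moves:
  jaw: [85,85,85,85,85]
  delta_pos:
    - [20,-32,-2]
    - [20,-32,-2]
    - [19,-33,-2]
    - [18,-33,-2]
    - [17,-34,-2]
  twist: [1.5,1.5,1.5,1.5,1.5]

```text
time: 2.13
tcp_pos: [378.7, -258.6, 260.5]
orientation: [3.141, -0.0, 0.187]
contact_force: [0.7, -0.3, -0.5]
width: 84.8
finger_force: 0.0
```

apply_moves:
  jaw: [85,85,85,85,85]
  delta_pos:
    - [14,-34,-2]
    - [12,-34,-2]
    - [11,-34,-2]
    - [10,-35,-2]
    - [8,-35,-2]
  twist: [1.5,1.5,1.5,1.5,1.5]

```text
time: 2.55
tcp_pos: [409.7, -80.4, 270.6]
orientation: [3.141, -0.001, 0.057]
contact_force: [0.6, 0.8, -0.1]
width: 85.1
finger_force: 0.0
```

apply_moves:
  jaw: [85,85,85]
  delta_pos:
    - [0,-35,-2]
    - [0,-30,-2]
    - [0,0,0]
  twist: [1.5,1.5,0]

```text
time: 2.8
tcp_pos: [406.1, -13.5, 274.8]
orientation: [-3.141, -0.001, 0.008]
contact_force: [0.6, -0.4, 0.7]
width: 85.0
finger_force: 0.0
```

Run:
```python
from h import *
P=arm.camera_params('wrist'); save('wrist','w1.png')
for n,z in dict(socket=88,tape=62,tin=34,block=0).items():
    for d in arm.place_of('wrist',n)[:2]: print(n,round(d['p'],2),np.round(d['at']),np.round(onz('wrist',d['at'],z,P),1))
for n,z in dict(socket=126,tape=88,tin=62,block=34).items():
    for d in arm.silhouettes('wrist',n)[:1]:
        w=wpoly('wrist',d['region'],z,P); r=cv2.minAreaRect(w); print(n,round(d['p'],2),d['rect'],'area',d['region'].sum(),[np.round(v,1) for v in r])
print(P, arm.get_obs()['tcp_pos'],arm.get_obs()['orientation'])
c='top'; im=arm.grab_frame(c); g=im.max(2); P=arm.camera_params(c)
k,l,st,ce=cv2.connectedComponentsWithStats((g<100).astype(np.uint8),connectivity=4)
for n,u in (('socket_holder',(225,281)),('tape_holder',(245,184)),('tin_holder',(445,187)),('block_holder',(449,281))):
    q=l[u[1],u[0]]; w=wpoly(c,l==q,5,P); r=cv2.minAreaRect(w); print(n,st[q],[np.round(v,1) for v in r])
```

```text
socket 0.76 [311. 139.] [448.2  -5.7]
tape 0.58 [313. 133.] [451.6  -6.3]
socket 0.62 [294.0, 125.8, 329.1, 160.9] area 933 [array([448.4,  -7.6]), array([30.7, 29.4]), np.float64(0.3)]
tape 0.62 [278.6, 106.1, 338.6, 164.4] area 1054 [array([452.1,  -4.2]), array([51.9, 42.2]), np.float64(58.6)]
tin 0.91 [278.3, 106.0, 338.1, 167.4] area 864 [array([441.7,  13.3]), array([67.6, 33.5]), np.float64(19.8)]
block 0.72 [278.2, 75.9, 338.5, 183.3] area 2968 [array([492. ,   1.4]), array([51. , 66.1]), np.float64(4.5)]
{'fx': 309.70691628693146, 'fy': 309.70691628693146, 'cx': 319.53345782875823, 'cy': 200.1267157909538, 'position': array([487.7005645 , -13.88516703, 399.22213286]), 'rotation': array([ 2.81801674e+00,  1.01188217e-03, -1.56326525e+00])} [406.69213575 -17.91425317 274.16805761] [3.14152716e+00 1.85398890e-04 4.23525198e-03]
socket_holder [219 270  17  17 233] [array([390.8, 279.3]), array([37.6, 37.7]), np.float64(3.1)]
tape_holder [230 174  29  29 510] [array([610.2, 251.1]), array([52.2, 60.4]), np.float64(71.1)]
tin_holder [431 174  31  30 741] [array([ 618. , -250.5]), array([73.9, 75.6]), np.float64(1.1)]
block_holder [     0      0    640    400 246615] [array([626.4,  46.2]), array([1021. , 1736.8]), np.float64(1.6)]
```

View pics/w1.png

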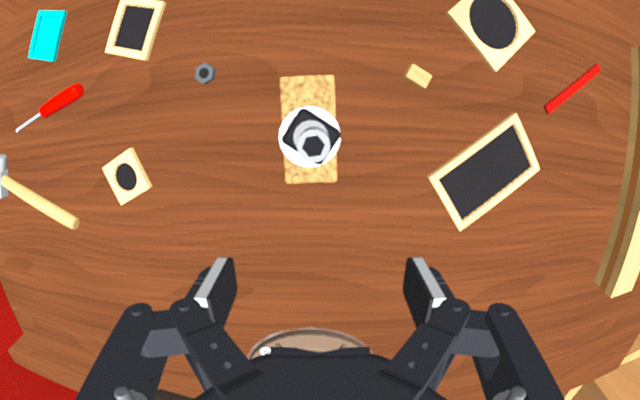

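```bash
cat >> h.py <<'E'
def recess(cam,n,P,im,thr=110):
    """plate silhouette rect at z=9 and recess rect at z=4..9 for a holder"""
    for d in arm.silhouettes(cam,n)[:3]:
        reg=cv2.morphologyEx(d['region'].astype(np.uint8),cv2.MORPH_CLOSE,np.ones((25,25)))
        w=wpoly(cam,reg,9,P); r=cv2.minAreaRect(w)
        m=(cv2.erode(reg,np.ones((5,5)))>0)&(im.max(2)<thr)
        out=''
        if m.sum()>20: r2=cv2.minAreaRect(wpoly(cam,m,5,P)); out=[np.round(v,1).tolist() for v in r2]
        print(cam,n,round(d['p'],2),'plate',[np.round(v,1).tolist() for v in r],'rec',out)
E
python3 - <<'E'
from h import *
for c in ('wrist','top','scene'):
    P=arm.camera_params(c); im=arm.grab_frame(c)
    for n in ('socket_holder','tape_holder','tin_holder','block_holder'): recess(c,n,P,im)
plan(448,-7,200,0)
E
```

```text
wrist socket_holder 0.58 plate [[392.1, 276.5], [67.5, 73.9], 25.1] rec [[391.1, 279.6], [35.6, 39.1], 79.3]
wrist tape_holder 0.74 plate [[655.5, 441.6], [90.2, 107.3], 71.7] rec 
wrist tape_holder 0.66 plate [[609.8, 247.4], [87.7, 88.1], 75.7] rec [[611.2, 250.3], [50.5, 60.8], 71.8]
wrist tape_holder 0.29 plate [[391.8, 276.1], [66.8, 72.6], 24.3] rec [[391.1, 279.6], [35.6, 39.1], 79.3]
wrist tin_holder 0.65 plate [[625.7, -253.3], [114.0, 123.2], 45.4] rec [[614.9, -254.8], [69.9, 76.6], 13.0]
wrist block_holder 0.57 plate [[401.1, -256.6], [105.4, 168.3], 37.3] rec [[400.3, -257.7], [73.8, 140.8], 37.2]
top socket_holder 0.71 plate [[391.4, 277.9], [70.1, 69.6], 25.2] rec [[390.8, 279.3], [37.6, 37.7], 3.1]
top tape_holder 0.69 plate [[749.4, 324.7], [82.1, 88.7], 58.4] rec 
top tape_holder 0.63 plate [[612.0, 249.6], [77.8, 86.5], 73.4] rec [[610.0, 251.1], [52.2, 60.7], 71.1]
top tape_holder 0.59 plate [[646.3, 448.4], [87.2, 85.6], 71.9] rec 
top tin_holder 0.78 plate [[618.2, -251.5], [103.5, 107.6], 45.3] rec [[618.0, -250.6], [73.9, 75.8], 1.1]
top block_holder 0.96 plate [[421.2, -284.0], [98.5, 97.0], 37.2] rec [[419.1, -304.2], [52.8, 97.5], 87.1]
scene socket_holder 0.61 plate [[397.5, 277.8], [73.1, 74.1], 23.1] rec [[391.3, 278.6], [32.0, 24.2], 85.5]
scene tape_holder 0.98 plate [[754.0, 324.6], [77.6, 90.4], 58.3] rec 
scene tape_holder 0.88 plate [[616.1, 248.9], [77.5, 89.2], 70.8] rec [[611.8, 249.9], [48.1, 53.7], 71.9]
scene tape_holder 0.61 plate [[651.8, 448.0], [79.4, 92.8], 72.6] rec 
scene tin_holder 0.61 plate [[623.8, -251.0], [109.1, 110.5], 48.3] rec [[620.2, -252.7], [72.2, 70.6], 5.5]
scene block_holder 0.86 plate [[409.5, -256.1], [105.8, 163.7], 36.9] rec [[401.7, -258.3], [67.8, 136.6], 37.2]
from [406.7 -17.2 274.3] 0.006 to [448.  -7. 200.   0.] rows 3 twist/row 0.11
[13.8, -3.3, 24.8] [13.8, -3.3, 24.8] [13.8, -3.4, 24.8]
```

apply_moves:
  jaw: [85,85,85,85,75]
  delta_pos:
    - [14,-3,25]
    - [14,-4,25]
    - [13,-4,25]
    - [0,0,30]
    - [0,0,25]
  twist: [0,0,0,0,0]

```text
time: 4.47
tcp_pos: [447.8, -5.7, 142.6]
orientation: [3.142, 0.0, 0.006]
contact_force: [-0.3, -0.0, -0.8]
width: 75.8
finger_force: 0.0
```

apply_moves:
  jaw: [75,75]
  delta_pos:
    - [0,0,20]
    - [0,0,0]
  twist: [0,0]

```text
time: 4.63
tcp_pos: [446.4, -5.8, 121.4]
orientation: [-3.141, 0.005, 0.006]
contact_force: [-0.9, 0.4, 0.1]
width: 74.9
finger_force: 0.0
```

Run:
```python
from h import *
P=arm.camera_params('wrist'); save('wrist','w2.png'); print(arm.get_obs()['tcp_pos'])
for d in arm.silhouettes('wrist','socket')[:1]:
        w=wpoly('wrist',d['region'],126,P); r=cv2.minAreaRect(w); print(round(d['p'],2),d['rect'],[np.round(v,1) for v in r])
```

```text
[447.00414942  -5.86533686 123.14208319]
0.87 [289.2, 223.8, 356.8, 307.6] [array([454.8,  -7.8]), array([44.2, 28.8]), np.float64(0.2)]
```

View pics/w2.png

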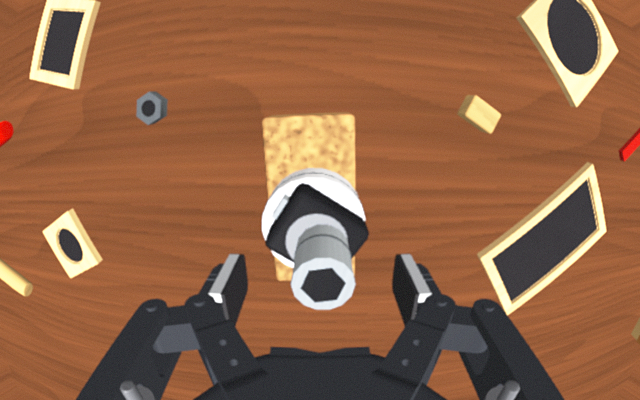

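apply_moves:
  jaw: [75,20,20,20,20]
  delta_pos:
    - [1,1.5,6]
    - [0,0,0]
    - [0,0,0]
    - [0,0,0]
    - [0,0,0]
  twist: [0,0,0,0,0]
  grip_force: 40

```text
time: 5.15
tcp_pos: [448.8, -7.5, 118.9]
orientation: [3.141, -0.001, 0.006]
contact_force: [-1.9, 5.0, 10.5]
width: 28.5
finger_force: 38.6
```

apply_moves:
  jaw: [20,20,20,20,20]
  delta_pos:
    - [0,0,0]
    - [0,0,0]
    - [0,0,0]
    - [0,0,0]
    - [0,0,0]
  twist: [0,0,0,0,0]

```text
time: 5.57
tcp_pos: [448.8, -7.3, 119.0]
orientation: [3.141, -0.001, 0.006]
contact_force: [-1.4, 2.1, 7.4]
width: 28.7
finger_force: 38.9
```

apply_moves:
  jaw: [20,20,20,20]
  delta_pos:
    - [0,0,-10]
    - [0,0,-25]
    - [0,0,-30]
    - [0,0,0]
  twist: [0,0,0,0]

```text
time: 5.9
tcp_pos: [450.1, -7.6, 187.4]
orientation: [3.14, -0.006, 0.006]
contact_force: [-0.3, 0.6, -0.6]
width: 28.9
finger_force: 39.7
```

Run:
```python
from h import *
P=arm.camera_params('wrist'); save('wrist','w3.png'); print(arm.get_obs()['tcp_pos'],arm.get_obs()['width'])
for n,z in dict(socket=126+65,tape=88,tin=62,block=34).items():
    for d in arm.silhouettes('wrist',n)[:1]:
        w=wpoly('wrist',d['region'],z,P); r=cv2.minAreaRect(w); print(n,round(d['p'],2),d['rect'],'area',d['region'].sum(),[np.round(v,1) for v in r])
plan(391.3,278.5,185,0.5)
```

```text
[449.47843434  -7.53473572 185.51106847] 28.836336477513676
socket 0.83 [285.7, 231.4, 351.0, 314.9] area 4478 [array([453.8,  -8.5]), array([46.7, 30.1]), np.float64(0.2)]
tape 0.64 [275.0, 166.8, 355.7, 230.4] area 3466 [array([454.2,  -4.5]), array([54. , 46.2]), np.float64(60.0)]
tin 0.75 [273.5, 157.2, 350.6, 236.6] area 1267 [array([466.1,   2. ]), array([37.2, 66.1]), np.float64(13.9)]
from [448.2  -7.4 182.5] 0.006 to [391.3 278.5 185.    0.5] rows 8 twist/row -3.54
[-6.9, -35.8, -0.3] [-4.7, -36.1, -0.3] [-2.4, -36.4, -0.3] [-0.2, -36.4, -0.3] [2.1, -36.4, -0.3] [4.3, -36.2, -0.3] [6.5, -35.8, -0.3] [8.7, -35.4, -0.3]
```

View pics/w3.png

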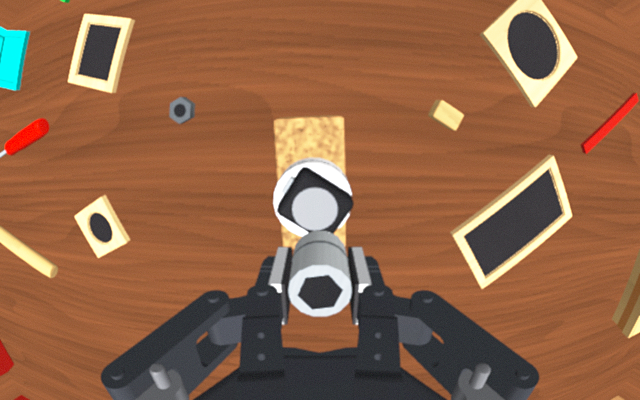

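apply_moves:
  jaw: [20,20,20,20,20]
  delta_pos:
    - [-7,-36,0]
    - [-5,-36,0]
    - [-2,-36,0]
    - [0,-36,0]
    - [2,-36,0]
  twist: [-3.5,-3.5,-3.5,-3.5,-3.5]

```text
time: 6.57
tcp_pos: [412.8, 171.7, 182.3]
orientation: [-3.142, 0.002, 0.314]
contact_force: [-0.1, -0.3, -0.9]
width: 28.6
finger_force: 39.9
```

apply_moves:
  jaw: [20,20,20,20,20]
  delta_pos:
    - [4,-36,20]
    - [6,-36,30]
    - [9,-35,30]
    - [0,0,10]
    - [0,0,0]
  twist: [-3.5,-3.5,-3.5,0,0]

```text
time: 6.98
tcp_pos: [392.2, 269.5, 97.0]
orientation: [-3.141, 0.006, 0.497]
contact_force: [0.4, -0.1, -1.7]
width: 28.9
finger_force: 40.0
```

Run:
```python
from h import *
P=arm.camera_params('wrist'); im=save('wrist','w4.png'); o=arm.get_obs(); print(o['tcp_pos'],o['orientation'])
recess('wrist','socket_holder',P,im)
plan(391.3,278.5,36,None)
```

```text
[393.00176766 268.84445299  98.45544054] [-3.1415826   0.00438785  0.49559174]
from [393.7 268.5  99.5] 0.494 to [391.3   278.5    36.      0.494] rows 2 twist/row -0.0
[1.3, -5.0, 31.8] [1.3, -5.0, 31.8]
```

View pics/w4.png

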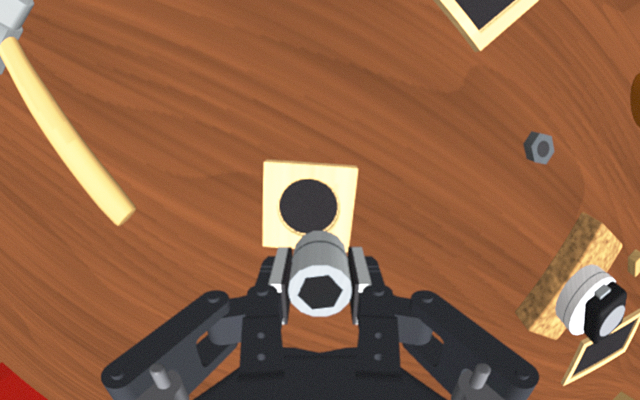

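Run:
```python
from h import *
P=arm.camera_params('wrist'); print(onz('wrist',(309,207),4,P), onz('wrist',(310.5,204.5),9,P))
plan(391.5,279,36.5,None,n=3)
```

```text
[391.79834299 275.76246512] [395.74206627 276.4009657 ]
from [393.7 268.5  99.5] 0.494 to [391.5   279.     36.5     0.494] rows 3 twist/row -0.0
[1.0, -3.4, 21.0] [1.0, -3.4, 21.0] [1.0, -3.4, 21.0]
```

apply_moves:
  jaw: [20,20,20,20,20]
  delta_pos:
    - [1,-3,20]
    - [1,-3,20]
    - [0.5,-3,14]
    - [0,0,0]
    - [0,0,0]
  twist: [0,0,0,0,0]

```text
time: 7.5
tcp_pos: [392.5, 277.2, 46.7]
orientation: [3.141, 0.0, 0.493]
contact_force: [0.8, 0.5, -1.7]
width: 28.6
finger_force: 40.0
```

apply_moves:
  jaw: [20,20,20,20,20]
  delta_pos:
    - [0,0,4]
    - [0,0,2]
    - [0,0,2]
    - [0,0,1]
    - [0,0,0]
  twist: [0,0,0,0,0]

```text
time: 7.92
tcp_pos: [392.1, 277.8, 37.3]
orientation: [3.142, -0.0, 0.494]
contact_force: [-0.2, 0.4, -1.6]
width: 28.3
finger_force: 40.0
```

apply_moves:
  jaw: [20,20,20]
  delta_pos:
    - [0,0,1]
    - [0,0,1]
    - [0,0,0]
  twist: [0,0,0]

```text
time: 8.17
tcp_pos: [392.0, 277.9, 35.1]
orientation: [3.142, 0.0, 0.494]
contact_force: [-0.1, -0.2, -0.2]
width: 28.5
finger_force: 40.0
```

apply_moves:
  jaw: [20,20,20]
  delta_pos:
    - [0,0,1]
    - [0,0,0.5]
    - [0,0,0]
  twist: [0,0,0]

```text
time: 8.42
tcp_pos: [392.1, 278.0, 34.9]
orientation: [3.141, -0.001, 0.495]
contact_force: [-4.1, -1.7, 21.6]
width: 28.8
finger_force: 42.5
```

apply_moves:
  jaw: [60,60,60,60]
  delta_pos:
    - [0,0,0]
    - [0,0,0]
    - [0,0,0]
    - [0,0,-15]
  twist: [0,0,0,0]

```text
time: 8.75
tcp_pos: [391.4, 277.5, 47.1]
orientation: [3.142, 0.003, 0.494]
contact_force: [0.2, -0.4, 0.4]
width: 59.8
finger_force: 0.0
```

apply_moves:
  jaw: [65,65,75,85]
  delta_pos:
    - [0,0,-41]
    - [0,0,-41]
    - [-18,0,-40]
    - [0,0,0]
  twist: [0,0,0,0]

```text
time: 9.08
tcp_pos: [376.8, 269.9, 174.2]
orientation: [3.141, -0.007, 0.495]
contact_force: [0.8, 1.3, 1.5]
width: 83.8
finger_force: 0.0
```

Run:
```python
from h import *
P=arm.camera_params('wrist'); im=save('wrist','w5.png')
for d in arm.place_of('wrist','socket')[:2]: print(round(d['p'],2),onz('wrist',d['at'],4,P))
recess('wrist','socket_holder',P,im)
for n,z in dict(tape=88,tin=62,block=34).items():
    for d in arm.silhouettes('wrist',n)[:1]:
        w=wpoly('wrist',d['region'],z,P); r=cv2.minAreaRect(w); print(n,round(d['p'],2),d['rect'],[np.round(v,1) for v in r])
plan(452,-5,150,np.radians(59))
```

```text
wrist socket_holder 0.78 plate [[391.6, 278.3], [67.7, 66.4], 25.2] rec [[395.6, 281.3], [29.6, 40.8], 33.1]
tape 0.65 [549.3, 233.3, 589.2, 290.5] [array([451.1,  11.7]), array([76.6, 55.1]), np.float64(58.5)]
tin 0.94 [523.0, 223.4, 575.1, 284.8] [array([441.4,  23.1]), array([75.1, 68.1]), np.float64(19.8)]
block 0.65 [494.1, 180.9, 584.9, 294.7] [array([451.4,  15.2]), array([129.5,  91.7]), np.float64(1.6)]
from [376.8 269.7 167.3] 0.494 to [452.    -5.   150.     1.03] rows 8 twist/row -3.84
[-8.0, 34.7, 2.2] [-10.3, 34.1, 2.2] [-12.6, 33.3, 2.2] [-14.8, 32.4, 2.2] [-16.9, 31.3, 2.2] [-19.0, 30.1, 2.2] [-20.9, 28.8, 2.2] [-22.8, 27.3, 2.2]
```

View pics/w5.png

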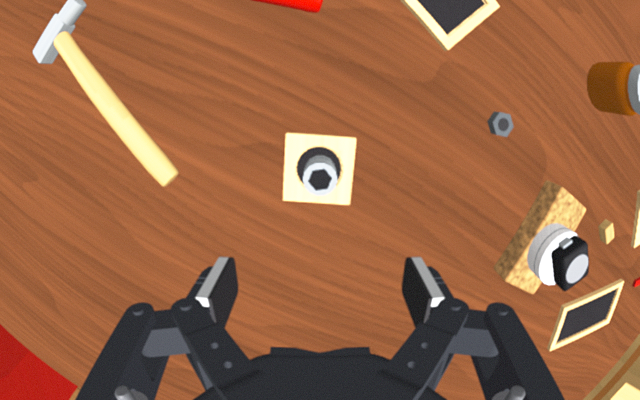

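apply_moves:
  jaw: [85,85,85,85,85]
  delta_pos:
    - [-8,35,2]
    - [-10,34,2]
    - [-12.5,33,2]
    - [-15,32.5,2]
    - [-17,31,2]
  twist: [-3.8,-3.8,-3.8,-3.8,-3.8]

```text
time: 9.8
tcp_pos: [423.7, 96.6, 157.4]
orientation: [-3.14, 0.002, 0.83]
contact_force: [0.4, -0.4, 0.5]
width: 84.9
finger_force: 0.0
```

apply_moves:
  jaw: [85,85,85,85,85]
  delta_pos:
    - [-19,30,2]
    - [-21,29,2]
    - [-23,27,2]
    - [0,0,0]
    - [0,0,0]
  twist: [-3.8,-3.8,-4,0,0]

```text
time: 10.22
tcp_pos: [451.2, -6.5, 151.3]
orientation: [-3.139, 0.001, 1.025]
contact_force: [-0.3, 0.1, -0.3]
width: 85.0
finger_force: 0.0
```

Run:
```python
from h import *
P=arm.camera_params('wrist'); im=save('wrist','w6.png'); o=arm.get_obs(); print(o['tcp_pos'],o['orientation'][2])
for n,z in dict(tape=88,tin=62,block=34).items():
    for d in arm.silhouettes('wrist',n)[:1]:
        w=wpoly('wrist',d['region'],z,P); r=cv2.minAreaRect(w); print(n,round(d['p'],2),d['rect'],[np.round(v,1) for v in r])
    for d in arm.place_of('wrist',n)[:1]: print(round(d['p'],2),onz('wrist',d['at'],z-dict(tape=26,tin=28,block=34)[n],P))
```

```text
[450.80076842  -5.33685969 151.54694145] 1.0257536330486359
tape 0.72 [282.9, 172.6, 347.3, 253.6] [array([ 4.531e+02, -3.000e-01]), array([56.7, 41.9]), np.float64(57.7)]
0.96 [451.42627064  -2.98571575]
tin 0.86 [267.8, 159.8, 357.1, 239.3] [array([450.9,   5.8]), array([59.1, 67.8]), np.float64(66.4)]
block 0.74 [236.6, 116.0, 400.6, 258.2] [array([452.7,   1.7]), array([129.8,  67. ]), np.float64(2.0)]
```

View pics/w6.png

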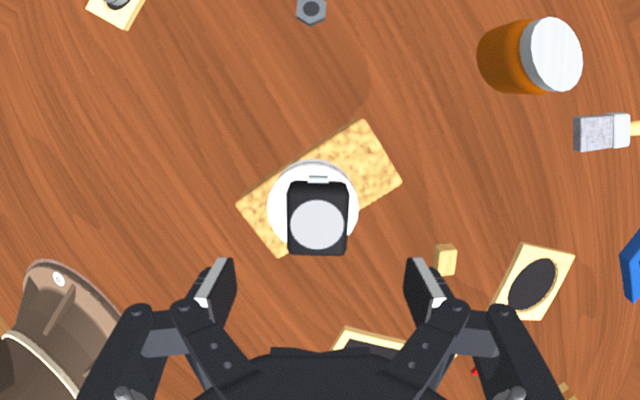

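apply_moves:
  jaw: [85,80,75,70,70]
  delta_pos:
    - [1.5,-1,25]
    - [0,0,20]
    - [0,0,12]
    - [0,0,7]
    - [0,0,0]
  twist: [0.5,0,0,0,0]

```text
time: 10.98
tcp_pos: [450.6, -2.7, 87.7]
orientation: [-3.14, 0.001, 1.02]
contact_force: [0.1, 0.3, -0.6]
width: 70.0
finger_force: 0.0
```

apply_moves:
  jaw: [35,35,35,35,35]
  delta_pos:
    - [0,0,0]
    - [0,0,0]
    - [0,0,0]
    - [0,0,0]
    - [0,0,0]
  twist: [0,0,0,0,0]

```text
time: 11.4
tcp_pos: [451.4, -3.1, 89.7]
orientation: [3.14, -0.001, 1.02]
contact_force: [-0.7, 2.3, 6.5]
width: 40.9
finger_force: 40.8
```

apply_moves:
  jaw: [35,35,35,35,35]
  delta_pos:
    - [0,0,0]
    - [0,0,-10]
    - [0,0,-20]
    - [0,0,-30]
    - [0,0,0]
  twist: [0,0,0,0,0]

```text
time: 11.82
tcp_pos: [452.5, -3.3, 152.9]
orientation: [3.136, -0.002, 1.02]
contact_force: [0.2, 0.3, -0.4]
width: 40.9
finger_force: 41.1
```

Run:
```python
from h import *
P=arm.camera_params('wrist'); im=save('wrist','w7.png'); o=arm.get_obs(); print(o['tcp_pos'],o['orientation'][2],o['width'],o['finger_force'])
for n,z in dict(tin=62,block=34).items():
    for d in arm.silhouettes('wrist',n)[:1]:
        w=wpoly('wrist',d['region'],z,P); r=cv2.minAreaRect(w); print(n,round(d['p'],2),d['rect'],[np.round(v,1) for v in r])
plan(611,250,110,np.radians(-18.5))
```

```text
[451.97104577  -3.24828303 151.11609219] 1.0197304514980645 40.93638407632178 41.088475584983826
tin 0.77 [268.6, 162.9, 355.9, 233.8] [array([452.5,  11.1]), array([49.2, 66.4]), np.float64(70.6)]
block 0.7 [236.2, 120.5, 401.4, 247.1] [array([452.3,   2.1]), array([129.9,  67.3]), np.float64(1.6)]
from [451.   -3.1 149. ] 1.02 to [ 6.11e+02  2.50e+02  1.10e+02 -3.23e-01] rows 11 twist/row 6.99
[27.2, 0.3, 3.5] [27.1, -3.0, 3.5] [26.5, -6.2, 3.5] [25.5, -9.4, 3.5] [24.2, -12.5, 3.5] [22.5, -15.3, 3.5] [20.5, -17.9, 3.5] [18.1, -20.3, 3.5] [15.5, -22.4, 3.5] [12.7, -24.1, 3.5] [9.7, -25.5, 3.5]
```

View pics/w7.png

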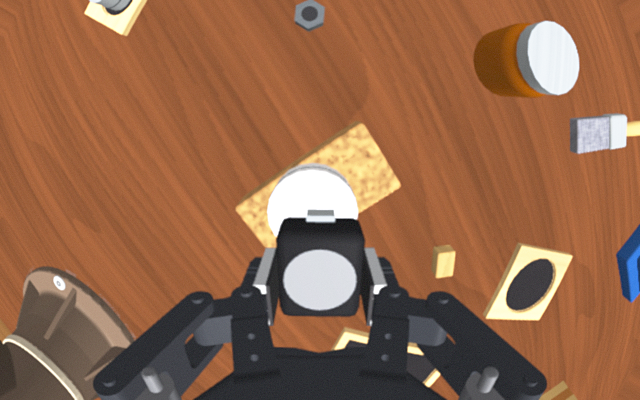

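apply_moves:
  jaw: [35,35,35,35,35]
  delta_pos:
    - [27,0,0]
    - [27,-3,0]
    - [26.5,-6,0]
    - [25.5,-9.5,0]
    - [24,-12.5,0]
  twist: [7,7,7,7,7]

```text
time: 12.38
tcp_pos: [523.3, 112.8, 147.5]
orientation: [-3.141, 0.002, 0.403]
contact_force: [-0.1, -0.2, -1.1]
width: 41.2
finger_force: 40.9
```

apply_moves:
  jaw: [35,35,35,35,35]
  delta_pos:
    - [22.5,-15,0]
    - [20.5,-18,0]
    - [18,-20,0]
    - [15.5,-22.5,0]
    - [12.5,-24,20]
  twist: [7,7,7,7,7]

```text
time: 12.8
tcp_pos: [597.4, 227.7, 130.0]
orientation: [-3.14, -0.003, -0.208]
contact_force: [1.2, -0.2, -0.4]
width: 41.0
finger_force: 41.0
```

apply_moves:
  jaw: [35,35,35]
  delta_pos:
    - [9.5,-25.5,20]
    - [0,0,0]
    - [0,0,0]
  twist: [7,0,0]

```text
time: 13.05
tcp_pos: [609.4, 249.9, 105.6]
orientation: [3.139, 0.004, -0.322]
contact_force: [-0.7, -1.4, -1.1]
width: 40.8
finger_force: 41.1
```

Run:
```python
from h import *
P=arm.camera_params('wrist'); im=save('wrist','w8.png'); o=arm.get_obs(); print(o['tcp_pos'],o['orientation'][2])
recess('wrist','tape_holder',P,im)
plan(611,250,45,np.radians(-18.5))
```

```text
[609.48844872 249.16162036 106.89172892] -0.32177992533954725
wrist tape_holder 0.97 plate [[646.0, 446.8], [85.7, 89.9], 72.6] rec 
wrist tape_holder 0.93 plate [[616.1, 247.8], [78.9, 77.5], 71.5] rec [[622.0, 245.8], [54.2, 39.0], 71.5]
wrist tape_holder 0.93 plate [[748.7, 324.3], [82.6, 87.1], 58.5] rec 
from [609.7 248.7 107.9] -0.323 to [ 6.11e+02  2.50e+02  4.50e+01 -3.23e-01] rows 2 twist/row 0.01
[0.4, -0.8, 31.5] [0.4, -0.8, 31.5]
```

View pics/w8.png

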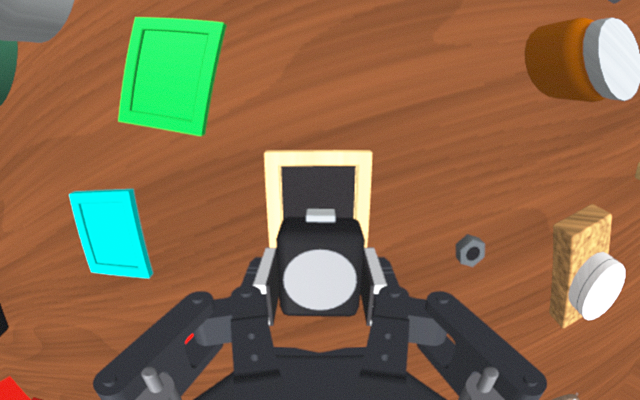

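apply_moves:
  jaw: [35,35,35,35,35]
  delta_pos:
    - [1,0,30]
    - [0.5,0,25]
    - [0,0,11]
    - [0,0,4]
    - [0,0,0]
  twist: [0,0,0,0,0]

```text
time: 13.57
tcp_pos: [611.6, 248.2, 38.6]
orientation: [3.141, 0.001, -0.324]
contact_force: [-0.2, 0.4, -0.1]
width: 41.1
finger_force: 41.1
```

apply_moves:
  jaw: [35,35,35,35]
  delta_pos:
    - [0,0,2]
    - [0,0,2]
    - [0,0,1]
    - [0,0,0]
  twist: [0,0,0,0]

```text
time: 13.9
tcp_pos: [611.9, 248.8, 34.3]
orientation: [-3.141, -0.001, -0.324]
contact_force: [-0.3, -1.1, -1.4]
width: 40.9
finger_force: 41.1
```

apply_moves:
  jaw: [35,35,35,35]
  delta_pos:
    - [0,0,1]
    - [0,0,1]
    - [0,0,0.5]
    - [0,0,0]
  twist: [0,0,0,0]

```text
time: 14.23
tcp_pos: [611.8, 248.8, 31.8]
orientation: [-3.141, -0.0, -0.324]
contact_force: [-1.5, -0.5, 5.0]
width: 41.5
finger_force: 41.7
```

apply_moves:
  jaw: [60,60,60,60,65]
  delta_pos:
    - [0,0,0]
    - [0,0,0]
    - [0,0,0]
    - [0,0,-15]
    - [0,0,-30]
  twist: [0,0,0,0,0]

```text
time: 14.65
tcp_pos: [610.2, 248.2, 73.4]
orientation: [3.138, 0.005, -0.324]
contact_force: [0.2, 0.1, -0.2]
width: 65.1
finger_force: 0.0
```

apply_moves:
  jaw: [75,85,85]
  delta_pos:
    - [0,0,-40]
    - [-20,0,-40]
    - [0,0,0]
  twist: [0,0,0]

```text
time: 14.9
tcp_pos: [594.5, 256.1, 160.4]
orientation: [-3.136, -0.007, -0.324]
contact_force: [0.7, 0.3, -0.5]
width: 84.6
finger_force: 0.0
```

Run:
```python
from h import *
P=arm.camera_params('wrist'); im=save('wrist','w9.png')
recess('wrist','tape_holder',P,im)
for d in arm.silhouettes('wrist','tape')[:1]: print('tape',round(d['p'],2),cv2.minAreaRect(wpoly('wrist',d['region'],30,P)))
for d in arm.silhouettes('wrist','tin')[:1]: print('tin',round(d['p'],2),cv2.minAreaRect(wpoly('wrist',d['region'],62,P)))
plan(451,-2,150,np.radians(2))
```

```text
wrist tape_holder 0.91 plate [[646.3, 446.9], [83.8, 88.1], 72.8] rec 
wrist tape_holder 0.86 plate [[749.3, 324.2], [82.8, 87.4], 57.9] rec 
wrist tape_holder 0.74 plate [[611.3, 249.2], [78.8, 87.3], 71.5] rec [[611.1, 249.6], [53.9, 61.3], 71.5]
tape 0.79 ((613.9196166992188, 247.24725341796875), (43.144866943359375, 54.97608184814453), 71.57061767578125)
tin 0.93 ((459.007080078125, 8.660850524902344), (99.18073272705078, 68.1723403930664), 44.65301513671875)
from [593.8 254.5 152.5] -0.324 to [ 4.51e+02 -2.00e+00  1.50e+02  3.50e-02] rows 8 twist/row -2.57
[-6.7, 36.1, 0.3] [-8.3, 35.7, 0.3] [-9.9, 35.3, 0.3] [-11.5, 34.9, 0.3] [-13.0, 34.3, 0.3] [-14.6, 33.7, 0.3] [-16.1, 33.0, 0.3] [-17.5, 32.2, 0.3]
```

View pics/w9.png

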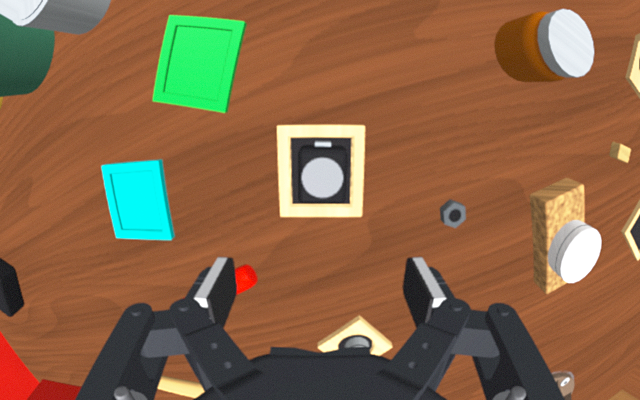

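apply_moves:
  jaw: [85,85,85,85,85]
  delta_pos:
    - [-6.5,36,0]
    - [-8,36,0]
    - [-10,35,0]
    - [-11.5,35,0]
    - [-13,34,0]
  twist: [-2.6,-2.6,-2.6,-2.6,-2.6]

```text
time: 15.52
tcp_pos: [504.1, 93.0, 151.9]
orientation: [3.141, 0.003, -0.095]
contact_force: [1.2, -0.3, 0.7]
width: 84.7
finger_force: 0.0
```

apply_moves:
  jaw: [85,85,85,85,85]
  delta_pos:
    - [-14.5,34,0]
    - [-16,33,0]
    - [-17.5,32,0]
    - [0,0,0]
    - [0,0,0]
  twist: [-2.6,-2.6,-2.6,0,0]

```text
time: 15.93
tcp_pos: [451.7, -3.4, 152.5]
orientation: [-3.141, 0.002, 0.035]
contact_force: [-0.2, 0.1, 0.6]
width: 84.9
finger_force: 0.0
```

Run:
```python
from h import *
P=arm.camera_params('wrist'); im=save('wrist','w10.png'); o=arm.get_obs(); print(o['tcp_pos'],o['orientation'][2])
for n,z in dict(tin=62,block=34).items():
    for d in arm.silhouettes('wrist',n)[:1]:
        w=wpoly('wrist',d['region'],z,P); r=cv2.minAreaRect(w); print(n,round(d['p'],2),d['rect'],[np.round(v,1) for v in r])
    for d in arm.place_of('wrist',n)[:1]: print(round(d['p'],2),onz('wrist',d['at'],z-dict(tin=28,block=34)[n],P))
```

```text
[452.33311628  -2.56183046 152.67559019] 0.03631820362284133
tin 0.62 [270.7, 166.3, 359.1, 257.0] [array([449.8,  -2.7]), array([66.5, 72.9]), np.float64(89.0)]
0.71 [ 4.45459917e+02 -7.31343101e-02]
block 0.68 [274.6, 118.1, 356.6, 268.8] [array([489.2,   0.6]), array([58.9, 63.9]), np.float64(2.9)]
```

View pics/w10.png

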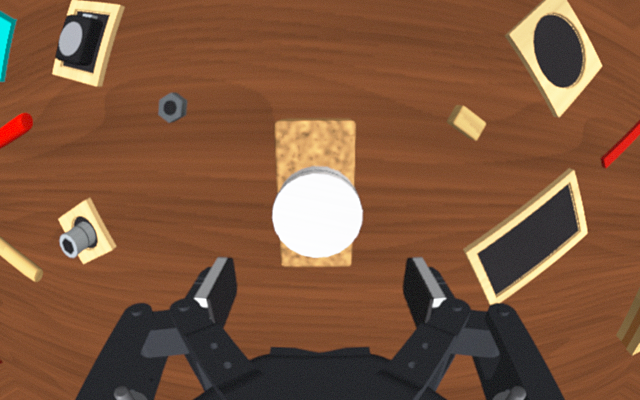

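apply_moves:
  jaw: [85,85,85,85,85]
  delta_pos:
    - [-2,0,30]
    - [-3,0,30]
    - [0,0,20]
    - [0,0,15]
    - [0,0,0]
  twist: [0,0,0,0,0]

```text
time: 16.6
tcp_pos: [446.6, -1.3, 56.0]
orientation: [-3.141, 0.004, 0.04]
contact_force: [-0.6, -0.5, 0.2]
width: 84.8
finger_force: 0.0
```

apply_moves:
  jaw: [60,60,60,60,60]
  delta_pos:
    - [0,0,0]
    - [0,0,0]
    - [0,0,0]
    - [0,0,0]
    - [0,0,0]
  twist: [0,0,0,0,0]

```text
time: 17.02
tcp_pos: [447.7, -2.1, 59.2]
orientation: [3.141, -0.002, 0.039]
contact_force: [-0.1, 2.8, 5.5]
width: 66.2
finger_force: 45.9
```

apply_moves:
  jaw: [60,60,60,60,60]
  delta_pos:
    - [0,0,0]
    - [0,0,-10]
    - [0,0,-20]
    - [0,0,-30]
    - [0,0,0]
  twist: [0,0,0,0,0]

```text
time: 17.43
tcp_pos: [448.6, -2.3, 122.2]
orientation: [3.14, -0.005, 0.039]
contact_force: [1.5, -0.0, -1.2]
width: 66.0
finger_force: 45.9
```

Run:
```python
from h import *
P=arm.camera_params('wrist'); im=save('wrist','w11.png'); o=arm.get_obs(); print(o['tcp_pos'],o['orientation'][2],o['width'],o['finger_force'])
for d in arm.silhouettes('wrist','block')[:1]: print([np.round(v,1) for v in cv2.minAreaRect(wpoly('wrist',d['region'],34,P))])
plan(618,-251.5,120,-0.3)
```

```text
[448.22731051  -2.32002964 120.47067981] 0.038850407806199305 65.84387582505514 45.899763318593614
[array([484.3,   0.8]), array([69.7, 64.5]), np.float64(2.6)]
from [447.6  -2.2 119.2] 0.039 to [ 6.180e+02 -2.515e+02  1.200e+02 -3.000e-01] rows 8 twist/row 2.43
[20.1, 32.0, -0.1] [21.4, 31.1, -0.1] [22.7, 30.1, -0.1] [24.0, 29.2, -0.1] [25.2, 28.1, -0.1] [26.3, 27.0, -0.1] [27.5, 25.9, -0.1] [28.5, 24.7, -0.1]
```

View pics/w11.png

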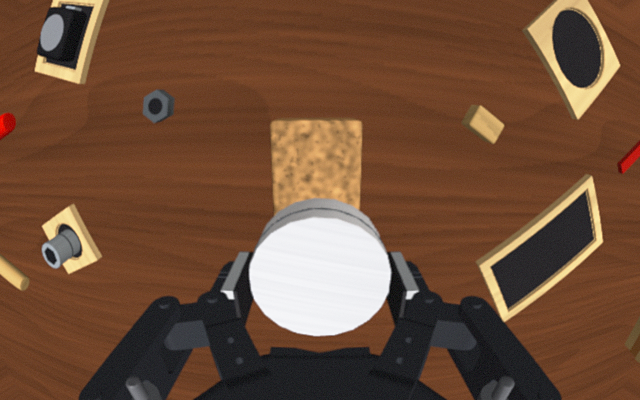

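apply_moves:
  jaw: [60,60,60,60,60]
  delta_pos:
    - [20,32,0]
    - [21.5,31,0]
    - [22.5,30,0]
    - [24,29,0]
    - [25,28,0]
  twist: [2.4,2.4,2.4,2.4,2.4]

```text
time: 17.95
tcp_pos: [554.0, -158.9, 117.0]
orientation: [-3.141, 0.002, -0.173]
contact_force: [0.3, -0.0, -1.5]
width: 66.3
finger_force: 45.9
```

apply_moves:
  jaw: [60,60,60,60,60]
  delta_pos:
    - [26.5,27,0]
    - [27.5,26,0]
    - [28.5,25,0]
    - [0,0,0]
    - [0,0,0]
  twist: [2.4,2.4,2.4,0,0]

```text
time: 18.37
tcp_pos: [617.6, -252.4, 116.0]
orientation: [-3.141, 0.002, -0.298]
contact_force: [-0.6, 0.5, -2.4]
width: 65.9
finger_force: 45.9
```

Run:
```python
from h import *
P=arm.camera_params('wrist'); im=save('wrist','w12.png'); o=arm.get_obs(); p=o['tcp_pos']; print(p,o['orientation'][2])
recess('wrist','tin_holder',P,im)
for d in arm.silhouettes('wrist','tin')[:2]: print('tin',round(d['p'],2),d['rect'],[np.round(v,1) for v in cv2.minAreaRect(wpoly('wrist',d['region'],p[2]+3,P))])
c,r=(320,278),0
print('tin top centre by eye',onz('wrist',(320,277),p[2]+3,P)); plan(618,-251.5,50,None)
```

```text
[ 617.01282678 -251.07940356  116.27238781] -0.2969274936323645
wrist tin_holder 0.95 plate [[618.8, -253.3], [104.6, 105.1], 46.0] rec [[634.0, -257.4], [80.3, 48.8], 73.6]
wrist tin_holder 0.71 plate [[551.6, -235.2], [128.0, 143.0], 49.3] rec 
tin 0.69 [248.1, 197.3, 387.7, 335.4] [array([ 621.7, -254.6]), array([66. , 75.4]), np.float64(73.1)]
tin top centre by eye [ 621.03237697 -254.65358295]
from [ 617.  -250.1  117.3] -0.296 to [ 6.180e+02 -2.515e+02  5.000e+01 -2.960e-01] rows 2 twist/row -0.0
[0.7, 0.5, 33.7] [0.7, 0.5, 33.7]
```

View pics/w12.png

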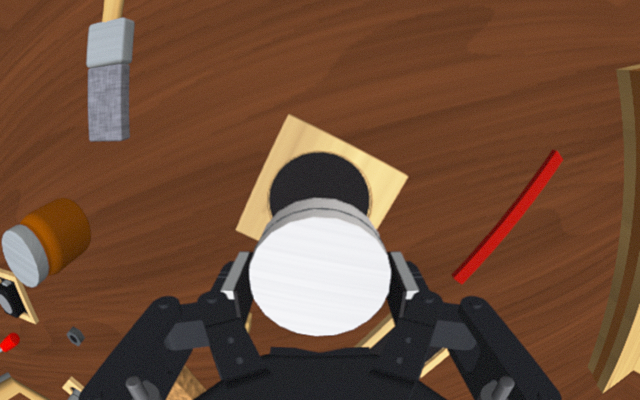

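apply_moves:
  jaw: [60,60,60,60,60]
  delta_pos:
    - [0.5,1,30]
    - [0,0,30]
    - [0,0,14]
    - [0,0,6]
    - [0,0,0]
  twist: [0,0,0,0,0]

```text
time: 18.93
tcp_pos: [617.6, -251.4, 37.5]
orientation: [-3.141, 0.002, -0.296]
contact_force: [-0.0, -0.3, -2.1]
width: 66.3
finger_force: 45.9
```

apply_moves:
  jaw: [60,60,60,60]
  delta_pos:
    - [0,0,2]
    - [0,0,2]
    - [0,0,1]
    - [0,0,0]
  twist: [0,0,0,0]

```text
time: 19.27
tcp_pos: [618.3, -252.3, 34.2]
orientation: [3.141, -0.001, -0.296]
contact_force: [-0.7, -0.3, -1.9]
width: 66.0
finger_force: 45.9
```

apply_moves:
  jaw: [60,60,60,60]
  delta_pos:
    - [0,0,2]
    - [0,0,1]
    - [0,0,0.5]
    - [0,0,0]
  twist: [0,0,0,0]

```text
time: 19.6
tcp_pos: [618.0, -252.2, 29.9]
orientation: [3.142, 0.0, -0.296]
contact_force: [-0.3, -0.4, -2.1]
width: 66.1
finger_force: 45.9
```

apply_moves:
  jaw: [60,60,60]
  delta_pos:
    - [0,0,1]
    - [0,0,0.5]
    - [0,0,0]
  twist: [0,0,0]

```text
time: 19.85
tcp_pos: [618.2, -252.2, 29.3]
orientation: [3.141, -0.001, -0.296]
contact_force: [-2.6, 1.3, 5.8]
width: 65.8
finger_force: 46.8
```

Contact made with the floor; release and check, heading back to the block.

apply_moves:
  jaw: [85,85,85,85,85]
  delta_pos:
    - [0,0,0]
    - [0,0,0]
    - [0,0,0]
    - [0,0,-15]
    - [0,0,-35]
  twist: [0,0,0,0,0]

```text
time: 20.27
tcp_pos: [616.4, -251.4, 74.9]
orientation: [-3.14, 0.007, -0.296]
contact_force: [0.2, -0.6, 0.7]
width: 85.2
finger_force: 0.0
```

apply_moves:
  jaw: [85,85,85]
  delta_pos:
    - [0,0,-40]
    - [-20,0,-40]
    - [0,0,0]
  twist: [0,0,0]

```text
time: 20.52
tcp_pos: [600.7, -247.1, 162.8]
orientation: [3.14, -0.009, -0.296]
contact_force: [-0.5, 0.2, 0.2]
width: 85.0
finger_force: 0.0
```

Run:
```python
from h import *
P=arm.camera_params('wrist'); im=save('wrist','w13.png')
recess('wrist','tin_holder',P,im)
for d in arm.silhouettes('wrist','tin')[:1]: print('tin',round(d['p'],2),d['rect'],cv2.minAreaRect(wpoly('wrist',d['region'],32,P)))
for c in ('top','scene'):
    arm.grab_frame(c)
    for n,z in (('block',0),('tin',4),('tape',4),('socket',4)):
        for d in arm.place_of(c,n)[:1]: print(c,n,round(d['p'],2),np.round(onz(c,d['at'],z),1))
    for d in arm.silhouettes(c,'block')[:1]: print(cv2.minAreaRect(wpoly(c,d['region'],34)))
plan(450,0,130,np.radians(2))
```

```text
wrist tin_holder 0.94 plate [[618.2, -253.0], [105.4, 105.5], 45.9] rec [[632.8, -256.4], [79.6, 50.6], 76.7]
tin 0.75 [280.9, 136.7, 356.1, 214.8] ((619.3062744140625, -253.49319458007812), (66.9733657836914, 68.45820617675781), 73.00519561767578)
top tin 0.92 [ 610.1 -254.9]
top tape 0.71 [611.4 251.2]
top socket 0.6 [390.6 273.6]
((605.7216796875, 245.17050170898438), (80.83495330810547, 84.3571548461914), 72.25467681884766)
scene block 0.79 [453.6   3.6]
scene tin 0.68 [ 613.7 -246.7]
scene tape 0.7 [611.7 246. ]
scene socket 0.62 [406.1 271.6]
((468.1678771972656, 0.7331504821777344), (151.16436767578125, 68.40245819091797), 3.40065860748291)
from [ 600.2 -246.7  155.6] -0.296 to [4.5e+02 0.0e+00 1.3e+02 3.5e-02] rows 8 twist/row -2.37
[-27.0, -24.0, 3.2] [-26.0, -25.1, 3.2] [-24.9, -26.2, 3.2] [-23.8, -27.2, 3.2] [-22.6, -28.1, 3.2] [-21.5, -29.0, 3.2] [-20.2, -29.9, 3.2] [-19.0, -30.7, 3.2]
```

View pics/w13.png

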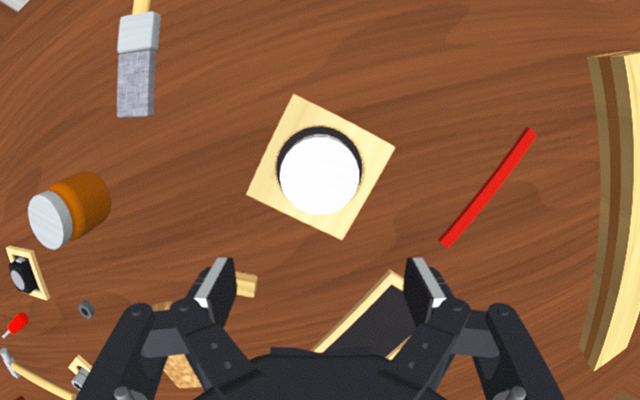

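I've now viewed 15 pictures, one over the limit of 14, so I'll work from numbers alone from here. The last picture shows the tin seated in its recess at about (320,175).

apply_moves:
  jaw: [85,85,85,85,85]
  delta_pos:
    - [-27,-24,0]
    - [-26,-25,0]
    - [-25,-26,0]
    - [-24,-27,0]
    - [-22.5,-28,0]
  twist: [-2.4,-2.4,-2.4,-2.4,-2.4]

```text
time: 21.68
tcp_pos: [504.7, -91.9, 155.8]
orientation: [3.141, -0.0, -0.085]
contact_force: [0.3, 0.3, 0.5]
width: 84.8
finger_force: 0.0
```

apply_moves:
  jaw: [85,85,85,85,85]
  delta_pos:
    - [-21.5,-29,0]
    - [-20,-30,0]
    - [-19,-30.5,0]
    - [0,0,0]
    - [0,0,0]
  twist: [-2.4,-2.4,-2.4,0,0]

```text
time: 22.1
tcp_pos: [448.9, 0.2, 156.2]
orientation: [3.141, -0.001, 0.041]
contact_force: [0.9, -0.3, 0.4]
width: 84.8
finger_force: 0.0
```

Run:
```python
from h import *
P=arm.camera_params('wrist'); im=save('wrist','w14.png'); o=arm.get_obs(); print(o['tcp_pos'],o['orientation'][2])
for d in arm.silhouettes('wrist','block')[:1]:
    print(round(d['p'],2),d['rect'],cv2.minAreaRect(wpoly('wrist',d['region'],34,P)))
    w=wpoly('wrist',d['region'],34,P); print('x range',w.min(0),w.max(0))
for d in arm.place_of('wrist','block')[:1]: print(round(d['p'],2),onz('wrist',d['at'],0,P))
recess('wrist','block_holder',P,im)
```

```text
[449.80263388  -0.68374371 156.15789274] 0.03974804853141767
0.93 [276.4, 116.8, 357.2, 263.0] ((453.590087890625, -0.5188331604003906), (132.45724487304688, 65.38265991210938), 3.187964677810669)
x range [386.62247  -35.387215] [519.9798   33.84107]
0.82 [450.62378865  -1.00790232]
wrist block_holder 0.85 plate [[401.9, -256.2], [109.4, 169.6], 36.6] rec [[399.7, -258.2], [72.9, 141.1], 36.9]
wrist block_holder 0.59 plate [[623.7, -251.3], [116.8, 121.8], 46.0] rec [[636.1, -228.7], [17.8, 63.5], 57.7]
```

apply_moves:
  jaw: [85,85,85,85,85]
  delta_pos:
    - [2,0,35]
    - [0,0,35]
    - [0,0,30]
    - [0,0,20]
    - [0,0,11]
  twist: [-0.7,0,0,0,0]

```text
time: 22.72
tcp_pos: [451.1, -1.7, 22.1]
orientation: [-3.141, 0.003, 0.049]
contact_force: [-1.0, -0.1, 0.8]
width: 84.8
finger_force: 0.0
```

apply_moves:
  jaw: [85,85,55,55,55]
  delta_pos:
    - [0,0,0]
    - [0,0,0]
    - [0,0,0]
    - [0,0,0]
    - [0,0,0]
  twist: [0,0,0,0,0]

```text
time: 23.13
tcp_pos: [451.9, -1.1, 25.8]
orientation: [3.141, -0.002, 0.051]
contact_force: [-0.8, -1.8, 4.1]
width: 63.3
finger_force: 44.5
```

apply_moves:
  jaw: [55,55,55,55,55]
  delta_pos:
    - [0,0,0]
    - [0,0,0]
    - [0,0,0]
    - [0,0,0]
    - [0,0,0]
  twist: [0,0,0,0,0]

```text
time: 23.55
tcp_pos: [451.9, -1.1, 25.8]
orientation: [3.141, -0.002, 0.051]
contact_force: [-0.9, -2.5, 7.7]
width: 63.6
finger_force: 44.9
```

apply_moves:
  jaw: [55,55,55,55]
  delta_pos:
    - [0,0,-10]
    - [0,0,-25]
    - [0,0,-35]
    - [0,0,0]
  twist: [0,0,0,0]

```text
time: 23.88
tcp_pos: [453.0, -1.0, 99.5]
orientation: [3.14, -0.007, 0.051]
contact_force: [1.4, 0.1, -0.2]
width: 63.4
finger_force: 44.6
```

Run:
```python
from h import *
o=arm.get_obs(); print(o['width'],o['contact_force'])
plan(425,-140,95,np.radians(-25)); plan(400.5,-257,95,np.radians(-53))
```

```text
63.3893072604826 [ 1.44378033  0.10725317 -0.23756816]
from [453.   -1.   99.5] 0.051 to [ 425.    -140.      95.      -0.436] rows 4 twist/row 6.98
[-8.8, 34.3, 1.1] [-4.5, 35.2, 1.1] [-0.2, 35.4, 1.1] [4.1, 35.2, 1.1] 
from [453.   -1.   99.5] 0.051 to [ 400.5   -257.      95.      -0.925] rows 8 twist/row 6.99
[-8.2, 31.6, 0.6] [-4.3, 32.4, 0.6] [-0.3, 32.7, 0.6] [3.7, 32.5, 0.6] [7.6, 31.8, 0.6] [11.4, 30.6, 0.6] [15.0, 29.0, 0.6] [18.5, 26.9, 0.6]
```

apply_moves:
  jaw: [55,55,55,55,55]
  delta_pos:
    - [-8,31.5,0]
    - [-4,32.5,0]
    - [0,32.5,0]
    - [3.5,32.5,0]
    - [7.5,32,0]
  twist: [7,7,7,7,7]

```text
time: 24.3
tcp_pos: [418.5, -162.3, 95.0]
orientation: [-3.142, -0.001, -0.566]
contact_force: [1.2, -0.5, -0.6]
width: 63.0
finger_force: 44.5
```

apply_moves:
  jaw: [55,55,55,55,55]
  delta_pos:
    - [11.5,30.5,0]
    - [15,29,0]
    - [18.5,27,0]
    - [0,0,0]
    - [0,0,0]
  twist: [7,7,7,0,0]

```text
time: 24.72
tcp_pos: [398.8, -258.2, 94.8]
orientation: [-3.141, -0.001, -0.929]
contact_force: [0.5, 0.4, -1.3]
width: 63.2
finger_force: 44.6
```

Run:
```python
from h import *
P=arm.camera_params('wrist'); im=save('wrist','w15.png'); o=arm.get_obs(); p=o['tcp_pos']; print(p,o['orientation'][2])
recess('wrist','block_holder',P,im)
for d in arm.silhouettes('wrist','block')[:1]: print('block',round(d['p'],2),d['rect'],cv2.minAreaRect(wpoly('wrist',d['region'],p[2]+8,P)))
for c in ('top','scene'):
    im=arm.grab_frame(c); recess(c,'block_holder',arm.camera_params(c),im)
plan(400.7,-257.3,50,np.radians(-53))
```

```text
[ 398.83946307 -257.04338299   94.75473556] -0.9266943108721122
wrist block_holder 0.93 plate [[442.5, -313.1], [100.6, 28.6], 38.5] rec [[439.7, -309.7], [76.5, 12.7], 37.2]
block 0.94 [238.2, 134.8, 400.8, 356.0] ((405.7261962890625, -268.97943115234375), (63.233154296875, 113.61483001708984), 36.51249313354492)
scene block_holder 0.62 plate [[411.5, -252.9], [103.4, 169.4], 32.7] rec [[403.0, -258.4], [65.9, 135.0], 36.8]
from [ 399.5 -256.1   94.8] -0.925 to [ 400.7   -257.3     50.      -0.925] rows 2 twist/row 0.01
[0.8, -0.1, 22.4] [0.8, -0.1, 22.4]
```

apply_moves:
  jaw: [55,55,55,55,55]
  delta_pos:
    - [0,-1,25]
    - [0,0,20]
    - [0,0,11]
    - [0,0,4]
    - [0,0,0]
  twist: [0,0,0,0,0]

```text
time: 25.48
tcp_pos: [399.9, -255.7, 34.1]
orientation: [3.141, 0.002, -0.926]
contact_force: [0.6, 0.7, -0.6]
width: 63.5
finger_force: 44.6
```

apply_moves:
  jaw: [55,55,55,55]
  delta_pos:
    - [0,0,1]
    - [0,0,1]
    - [0,0,0.5]
    - [0,0,0]
  twist: [0,0,0,0]

```text
time: 25.82
tcp_pos: [400.2, -256.4, 32.7]
orientation: [-3.141, -0.001, -0.926]
contact_force: [-0.3, 0.6, -1.0]
width: 63.2
finger_force: 44.6
```

apply_moves:
  jaw: [55,55,55,55]
  delta_pos:
    - [0,0,1]
    - [0,0,1]
    - [0,0,0.5]
    - [0,0,0]
  twist: [0,0,0,0]

```text
time: 26.15
tcp_pos: [400.0, -256.3, 29.8]
orientation: [3.142, -0.0, -0.926]
contact_force: [0.3, 0.9, 1.1]
width: 63.2
finger_force: 44.7
```

apply_moves:
  jaw: [85,85,85,85,85]
  delta_pos:
    - [0,0,0.5]
    - [0,0,0]
    - [0,0,0]
    - [0,0,-15]
    - [0,0,-35]
  twist: [0,0,0,0,0]

```text
time: 26.57
tcp_pos: [398.9, -255.5, 77.1]
orientation: [3.14, 0.006, -0.927]
contact_force: [1.2, -0.4, -1.2]
width: 85.1
finger_force: 0.0
```

apply_moves:
  jaw: [85,85,85,85,85]
  delta_pos:
    - [0,0,-40]
    - [0,0,-40]
    - [0,0,-40]
    - [0,0,0]
    - [0,0,0]
  twist: [0,0,0,0,0]

```text
time: 26.98
tcp_pos: [400.4, -256.6, 201.3]
orientation: [-3.141, -0.005, -0.926]
contact_force: [-0.9, 0.0, -0.6]
width: 85.2
finger_force: 0.0
```

Run:
```python
from h import *
o=arm.get_obs(); print(o['tcp_pos'])
P=arm.camera_params('wrist'); im=save('wrist','w16.png')
recess('wrist','block_holder',P,im)
for d in arm.silhouettes('wrist','block')[:1]: print('block',round(d['p'],2),d['rect'],cv2.minAreaRect(wpoly('wrist',d['region'],38,P)))
c='scene'; P=arm.camera_params(c); im=save(c,'s2.png')
for n,z in (('socket',42),('tape',30),('tin',32),('block',38),('jar',85)):
    for d in arm.silhouettes(c,n)[:1]: print(n,round(d['p'],2),d['rect'],[np.round(v,1) for v in cv2.minAreaRect(wpoly(c,d['region'],z,P))])
```

```text
[ 400.43333706 -256.605838    201.25116416]
wrist block_holder 0.73 plate [[400.9, -257.5], [102.1, 169.6], 37.1] rec [[426.8, -292.6], [75.8, 54.8], 37.2]
block 0.73 [284.3, 117.8, 355.8, 248.2] ((400.9208068847656, -258.37835693359375), (66.15438079833984, 130.84490966796875), 37.074462890625)
socket 0.5 [366.8, 160.7, 378.9, 176.1] [array([409. , 273.1]), array([33.4, 56.5]), np.float64(80.4)]
tape 0.61 [365.5, 224.1, 381.9, 242.3] [array([621.6, 247.5]), array([38.6, 59.7]), np.float64(71.6)]
tin 0.85 [181.5, 233.2, 209.8, 260.9] [array([ 627.8, -248.2]), array([84.3, 67.9]), np.float64(27.1)]
block 0.97 [171.1, 162.7, 222.7, 205.2] [array([ 415.7, -250.9]), array([ 89.1, 138.2]), np.float64(36.8)]
jar 0.91 [277.2, 233.4, 301.4, 269.3] [array([697.3,  14.3]), array([ 58.4, 100.3]), np.float64(86.2)]
```

```bash
python3 -c "
from workcell import arm
print(arm.close_job())"
```

```text
the job is handed in; nothing more can be done
None
```

By my measurements the socket, tape measure, tin and block are each flat in their own holders, the jar was left alone, and I handed the job in at about 27 s; no verdict came back, and I viewed 15 pictures, one over the limit of 14.

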